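# Fit the round counter sign into its spring-plunger post holder

### The arm

A 6-joint arm with a two-finger parallel gripper is mounted at the origin on the work surface. World frame = base frame: x ahead of the robot, y to its left, z up, the work surface at z = 0. Lengths are in m, angles in rad, forces in N, time in s.
With the tool pointing down it reaches from about 0.375 to 0.975 m from the base axis. Payload 3.8 kg.
Tool frame: the origin (TCP) lies midway between the tips of the shut fingers; the grasp point (between the pads) lies 19 mm behind it; z points along the fingers, y is the line along which they close (so a half turn about z gives the same grasp; the last joint's range is limited). The gripper opens to 85 mm and grips with 20 to 120 N. Pads are 22 mm wide; open, the fingers measure 114 mm over their backs; the gripper's body (76 mm by 85 mm) begins 54 mm behind the grasp point. The pads swing forward as they close: fully open they stand 13 mm farther back than shut.
Start: joints at [1.199, 0.264, 1.604, -0, 1.274, -0.037], TCP at [0.222, 0.638, 0.231] pointing down, gripper open.
Joint ranges: [-2.63, 2.63], [-0.94, 2.18], [0.31, 2.57], [-1.31, 4.45], [0, 2.66], [-2.55, 2.55]. Speed limits (rad/s): [2.57, 2.57, 3.14, 3.14, 3.14, 3.14].

### API

Orientations are given as a rotation vector (axis times angle).
In Python, from workcell import sensors, viewer, job gives the robot as it stands.
- The arm moves only by the shell command python3 -m inch 'ROWS' [FORCE]. ROWS is JSON, one flat list of numbers, 7 for each row, row after row: the shift along the tool's x, y, z in mm, then the turn, a rotation vector about the tool's x, y, z in degrees, then the finger opening in mm, from 0 to 85.4. A call has exactly 8 rows; each row shifts and turns the commanded pose from where the row before left it, along the tool's axes as they then stand; what a row does not reach is not made up. A row lasts 1/10 s, in which the tool goes at most 50 mm and 8.59 degrees, less where a joint would pass 70% of its speed; a pose out of reach is approached as far as the arm can. A call is refused whole if a number of a shift passes 50 or a number of a turn 8.59, either way. A call with a gripper value outside its range is refused whole. The fingers move at their own pace and stop on an object; FORCE is the grip in N (left out, the last holds). Time passes only in rows, so rows that do not move let the fingers close, or fill a call up. It gives the time, the measured TCP pose, the force, the opening and the grip force at its end, in the units of the state.
- sensors.read_state(): the state, without advancing time (a new reading comes with each control period).
- viewer.read_camera(name): name is "side" or "top"; returns the picture (384x512x3 uint8, red, green, blue); there is no depth.
- viewer.camera_params(name): a dict with "K" (3x3 intrinsics, pixels), "world_to_cam" (4x4, takes a point from world to camera coordinates). Camera axes: x right, y down, z forward; pixel columns grow to the right and rows downward; lengths in m; the calibration is good to about 2 mm. A picture is of the moment at which its call begins. camera_params takes no time and is no camera call.
- job.finish_job(): hands the job in; it is judged then, once.
The state is a dict: "time": time; "q": joint angles; "joint_vel": joint speeds; "joint_torque": joint torques, N m; "tool_pos": TCP position; "tcp_rot": TCP orientation; "wrist_force": force on the tool from outside, world axes, zero at the start; "torque": the same for the moment, N m; "width": opening from 0.0 (shut) to 1.0 (fully open); "grip_force": force on a finger pad.
Only numpy, scipy, OpenCV 4.12 (cv2) and the standard library are available. Lean on these libraries where they do the work, as an engineer would, in place of code of your own. Each camera call takes 0.05 s, during which the arm holds its last target. There are 200 camera calls.

### The job

Draw the post with the round wooden sign out of the wooden rack and slide it down into the metal post holder on the counter, past the side spring plunger, until it is fully home on the stop and the plunger has snapped into the groove of the post. Leave the sign upright with its flat faces square to the holder (parallel to the long side of the holder's base plate) and let go. Press gently, never hard, and leave the other sign and the goods on the counter where they are.

Things in the scene. Friction and masses are not known exactly. Their poses are not given: they have to be found in the camera images.
- sign_disc (a point): Centre of the round wooden sign: a disc 70 mm in diameter, 10 mm thick, on top of an upright steel post 20 mm in diameter. x is normal to the flat faces (both alike), y lies across the disc, z points up along the post. The disc's underside is 35 mm below this point. Best gripped from above across the 10 mm thickness, in the upper half of the disc.
- sign_foot (a point): Lower end of the same post, on its axis, 141 mm below the disc's centre; same axes. The foot tapers from 10 mm diameter at the end to 20 mm at 10 mm up. A V-shaped groove runs all round the post: floor 10 mm in diameter, 36.5 to 39.5 mm above the foot, edges at 31.5 and 44.5 mm.
- spare_plaque (a point): Centre of the other sign, a rectangular wooden plaque 10 x 74 x 60 mm on a like but shorter post (this point is 108 mm above its foot), which stands in the other hole of the rack and stays there.
- rack: Wooden rack fixed on the counter, 70 x 190 x 45 mm; origin at the centre of its underside, z up, y along its length. Two round holes 21.5 mm wide and 35 mm deep at y = -55 and +55 mm hold the two signs upright; either sign may be in either hole.
- mouth (a point): Centre of the mouth of the holder's bore, in the holder's upper face, 96 mm above the counter; z up along the bore, y along the long side of the base plate. The round bore is 21.6 mm wide. A solid stop inside ends the post's travel; its height was set by hand and is not reported: it lies anywhere from 50 to 86 mm below the mouth and must be felt.
- plunger (a joint): How far the plunger is pushed outwards, in m: 0 in the empty bore or in the groove, 0.002 to 0.004 while the post's full thickness rides on it. Its ball nose (radius 5 mm) stands in to 5.8 mm from the bore's axis, always 38 mm above the stop, so a post on the stop has the nose in its groove. Riding over it takes up to about 10 N; the stop then feels solid. Spring 4 N at 0, plus 0.6 N per mm.
- flower_water_mid (a point): Centre of a loose blue bottle 48 mm in diameter and 115 mm tall, a bystander.
- dropper_mid (a point): Centre of a loose small amber bottle 34 mm in diameter and 75 mm tall, a bystander.
- balm: Loose amber jar 56 mm in diameter and 40 mm tall, a bystander; origin under its centre.
- mortar: Loose white bowl 90 mm wide and 60 mm tall, a bystander; origin under its centre.
- soap: Loose bar of soap 55 x 80 x 28 mm, a bystander; origin under its centre.
- sign: The round sign with its post as a whole; origin and axes as sign_foot.
- holder: The fixed post holder: an aluminium block 50 x 50 mm, 88 mm high, on a dark steel base plate 80 x 120 (along y) x 8 mm; origin under the plate's centre, axes as mouth. The spring plunger sits on its +y side (brass barrel, black pull knob). The post must not be pressed on the stop with more than 30 N.
Not all that is in view belongs to the job. What is shaped like the holder but blue or purple is not meant.

How it is judged:
By the outcome, as a careful person would: the job done as asked, in the order asked, and still so for the second after the job is handed in, with the robot touching nothing.
It also fails if it takes over 53 s, if anything falls off the work surface, if the arm or the gripper's body presses on something with over 40 N, if the wrist force passes 120 N, or if a joint passes its speed limit or range.

## Working session

There is one attempt and no reset: what is moved stays moved. The work goes in short steps, Python scripts to look and compute and a shell command to move; the robot and the scene stay as the last step left them, time stands still between calls to the robot, and variables do not carry over. Pictures are saved under pics/ and viewed, at most 10 in all, crops included, and the job is handed in when it is done.

```bash
mkdir -p pics
cat > h.py <<'E'
import numpy as np,cv2
from workcell import sensors,viewer,job
def cam(n):
    p=viewer.camera_params(n);return np.array(p["K"]),np.array(p["world_to_cam"])
def proj(n,P):
    K,T=cam(n);c=T[:3,:3]@np.array(P)+T[:3,3];u=K@c;return u[:2]/u[2]
def ray(n,uv):
    K,T=cam(n);R=T[:3,:3];o=-R.T@T[:3,3];d=R.T@np.linalg.inv(K)@np.array([uv[0],uv[1],1.]);return o,d/np.linalg.norm(d)
def onz(n,uv,z):
    o,d=ray(n,uv);return o+d*(z-o[2])/d[2]
def two(a,b):
    (o1,d1),(o2,d2)=ray("top",a),ray("side",b)
    s=np.linalg.lstsq(np.c_[d1,-d2],o2-o1,rcond=None)[0];p,q=o1+s[0]*d1,o2+s[1]*d2
    return (p+q)/2,np.linalg.norm(p-q)
E
python3 - <<'E'
from h import *
for n in("top","side"):
    im=viewer.read_camera(n);cv2.imwrite(f"pics/{n}0.png",im[:,:,::-1]);
    K,T=cam(n);print(n,K[0,0],(-T[:3,:3].T@T[:3,3]).round(3),T[:3,:3].round(2).tolist())
s=sensors.read_state();print(s)
a=cv2.imread("pics/top0.png");b=cv2.imread("pics/side0.png")
cv2.imwrite("pics/t0.png",cv2.resize(a,(800,600),interpolation=2));cv2.imwrite("pics/s0.png",cv2.resize(b,(800,600),interpolation=2))
E
```

```text
top 396.96648579936556 [0.491 0.066 0.993] [[0.01, -1.0, 0.02], [-1.0, -0.01, -0.09], [0.09, -0.02, -1.0]]
side 415.95075028436287 [0.348 0.715 0.969] [[-0.93, -0.37, 0.01], [-0.29, 0.71, -0.64], [0.23, -0.6, -0.77]]
{'time': 0.1, 'q': array([ 1.19910232e+00,  2.64697292e-01,  1.60526368e+00,  8.47886943e-06,
        1.27369947e+00, -3.68915780e-02]), 'joint_vel': array([-8.89936408e-04, -6.97501248e-04, -3.62301550e-03,  2.29655407e-03,
       -7.33771777e-05,  2.11237002e-03]), 'joint_torque': array([-3.17941331e-04, -5.16704786e+01, -3.68590772e+01, -9.98498786e-05,
        6.22993073e-03,  2.02986956e-05]), 'tool_pos': array([0.22154253, 0.63689595, 0.23005923]), 'tcp_rot': array([-0.52338598, -3.09725297,  0.00317751]), 'wrist_force': array([ 0.34010912, -0.52760362,  0.5092    ]), 'torque': array([ 0.00744155,  0.01136677, -0.0597668 ]), 'grip_force': 0.0, 'width': 0.99714664937491}
```

View pics/t0.png

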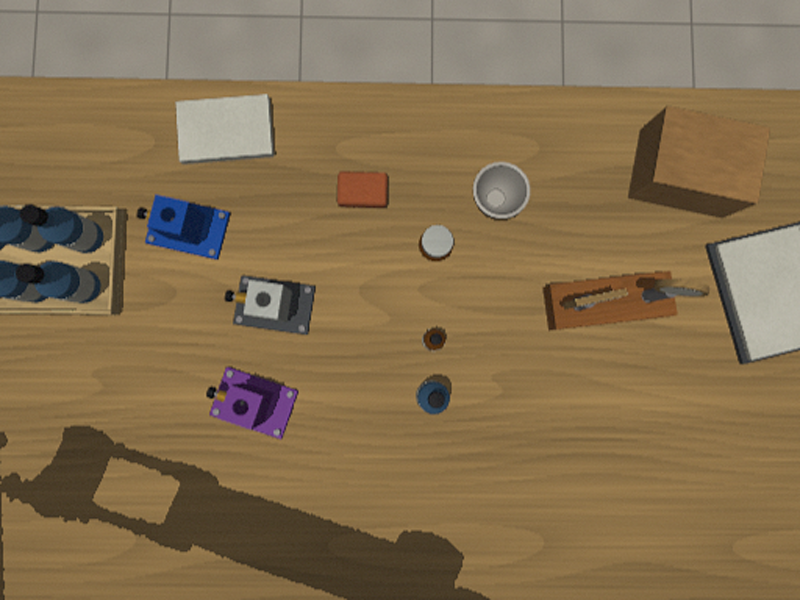

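View pics/s0.png

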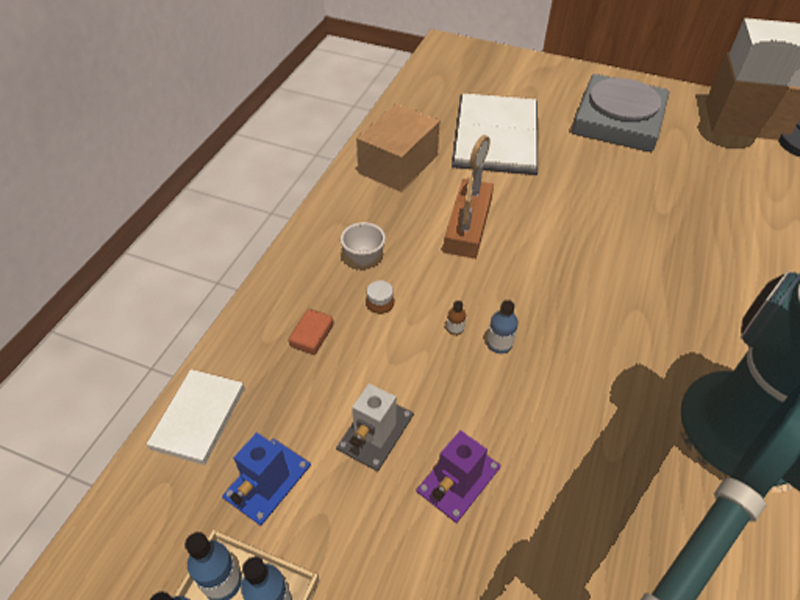

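Top: rack at (612,300), with a sign at (~597,298) and another leaning outwards at (~680,288). There are three holder shapes: blue (187,225), purple (253,402), and aluminium on a dark plate (274,304). The aluminium one fits. In the side view, the sign at (480,160) looks round and the one at (466,213) is the plaque candidate. I'll confirm in one enlarged crop.

Run:
```python
from h import *
a=cv2.imread("pics/top0.png");b=cv2.imread("pics/side0.png")
c=[b[80:168,278:322],a[165:215,345:460],b[240:305,210:270],a[170:220,140:206]]
# tile
def f(i,s):return cv2.resize(i,s,interpolation=cv2.INTER_CUBIC)
out=np.zeros((600,800,3),np.uint8)
out[:600,:300]=f(c[0],(300,600)); out[:217,300:800]=f(c[1],(500,217))
out[220:490,300:549]=f(c[2],(249,270)); out[220:409,550:799]=f(c[3],(249,189))
cv2.imwrite("pics/c1.png",out)
# predicted sizes: plate & bore
K,T=cam("top")
for zz,r,t in ((0.096,(187,191),"mouth"),):
    pass
g=cv2.cvtColor(a,cv2.COLOR_BGR2HSV); h=cv2.cvtColor(b,cv2.COLOR_BGR2HSV)
# top block face: bright low-sat region
def comp(m,near):
    n,l,s,c=cv2.connectedComponentsWithStats(m.astype(np.uint8));k=1+np.argmin(np.linalg.norm(c[1:]-near,axis=1)+1e3*(s[1:,4]<20));return l==k,s[k],c[k]
for n,H,near in(("top",g,(168,191)),("side",h,(240,257))):
    m,s,c=comp((H[...,1]<50)&(H[...,2]>120),near);print(n,"light face",s,c)
    # dark hole inside
    x,y=near; sub=(H[y-10:y+11,x-10:x+11,2]<110)
    print(H[y-10:y+11,x-10:x+11,2])
m,s,c=comp((g[...,1]<70)&(g[...,2]<110)&(g[...,2]>40),(190,195));print("plate",s,c)
r=cv2.minAreaRect(np.argwhere(m)[:,::-1].astype(np.float32));bx=cv2.boxPoints(r)
print(r);print(np.array([onz("top",p,.008) for p in bx]).round(4))
```

```text
top light face [156 179  25  25 425] [167.76       191.05882353]
[[ 88 169 173 171 169 171 172 172 171 174 158 158 150 138 141 139 136 110
  105  83  54]
 [ 82 170 174 169 168 169 169 169 171 166 167 168 166 171 169 172 173 157
  152 146 138]
 [105 172 168 167 169 170 170 169 165 165 164 166 164 166 169 165 167 164
  165 165 168]
 [135 171 167 171 169 169 169 165 166 167 165 168 167 167 166 168 162 163
  166 165 170]
 [137 168 170 169 170 170 167 168 168 169 171 171 169 168 165 164 161 164
  168 169 170]
 [156 174 170 170 171 165 167 168 159 137 140 139 166 169 166 162 166 167
  168 166 170]
 [174 171 171 169 167 167 165 129 113  79  87  87 120 134 164 166 165 166
  170 173 171]
 [170 171 170 167 168 172 140  69  59  61  63  63  71  80 139 168 169 170
  171 171 175]
 [167 170 168 168 167 164 104  63  61  63  62  63  67  62  89 159 172 171
  172 172 172]
 [169 169 167 166 167 140  74  62  59  61  59  66  65  64  58 139 171 171
  171 172 173]
 [170 167 167 170 170 121  61  63  60  56  56  66  65  65  57 131 171 173
  172 170 171]
 [170 168 167 167 172 137  66  63  58  58  53  62  67  6
[... 2326 characters left out ...]
[139 168 201 200 199 193 194 190 193 194 194 192 190 189 194 196 200 153
  111 110 113]
 [104 123 147 170 199 199 193 192 193 194 193 192 191 189 193 197 173 121
  111 112 113]
 [113 110 109 125 146 170 195 197 193 193 194 194 191 191 193 184 129 108
  111 112 113]
 [113 113 113 111 109 124 144 179 196 193 195 194 193 193 195 144 109 110
  111 113 113]
 [115 114 113 114 112 110 108 133 155 179 196 196 195 195 171 114 109 111
  112 113 112]]
plate [149 182  53  32 718] [180.70473538 199.81615599]
((175.04000854492188, 194.72000122070312), (48.64894104003906, 31.395536422729492), 8.130102157592773)
[[0.5429 0.3067 0.008 ]
 [0.6205 0.2984 0.008 ]
 [0.6047 0.1782 0.008 ]
 [0.5271 0.1875 0.008 ]]
```

View pics/c1.png

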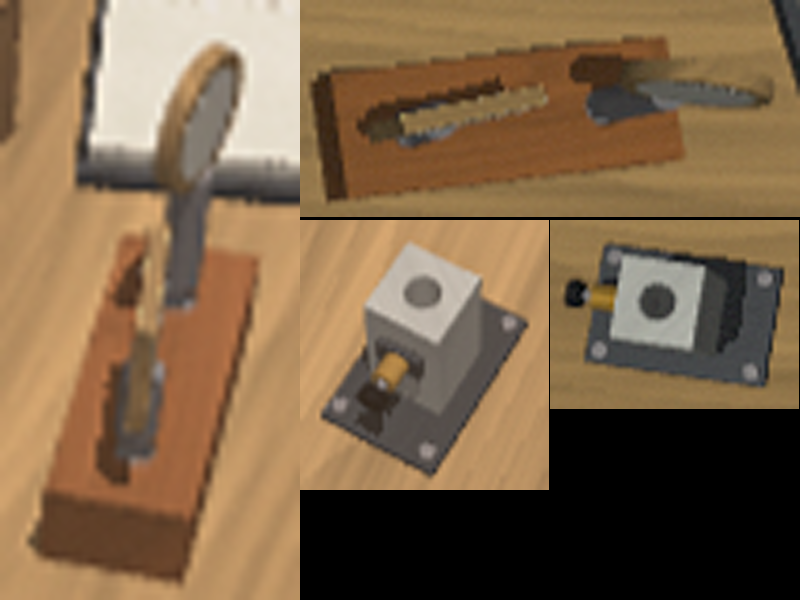

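The crop confirms it: the round sign stands in the far hole (side px ~(308,97)), the plaque in the near one. The holder plate measures 78x121 mm, which matches.

Run:
```python
from h import *
a=cv2.imread("pics/top0.png");b=cv2.imread("pics/side0.png")
# mouth
u={}
for n,im,(x,y),th in(("top",a,(168,191),115),("side",b,(240,257),155)):
    v=im[y-9:y+8,x-9:x+7].max(2); k,l,s,c=cv2.connectedComponentsWithStats((v<th).astype(np.uint8))
    i=1+np.argmin(np.linalg.norm(c[1:]-9,axis=1)); u[n]=c[i]+[x-9,y-9]; print(n,s[i],u[n],onz(n,u[n],.096).round(4))
print("mouth two",two(u["top"],u["side"]))
# rack corners on z=.045 (top view)
C=np.array([(330,72),(665,38),(685,157),(340,200)])
R=np.array([onz("top",(345+(p-300)/4.348,165+q/4.348),.045) for p,q in C]);print(R.round(4))
ctr=R.mean(0);d=(R[0]+R[3]-R[1]-R[2])/2;print("rack",ctr,np.linalg.norm(d),d/np.linalg.norm(d), "w",np.linalg.norm(R[0]-R[3]))
d/=np.linalg.norm(d);hole=ctr-.055*d;print("hole",hole,"yaw of rack",np.degrees(np.arctan2(-d[0],d[1])))
S=lambda p:(278+p[0]/6.82,80+p[1]/6.82)
print("hole side px",(proj("side",hole)-[278,80])*6.82,"disc px", (proj("side",hole+[0,0,.106])-[278,80])*6.82)
print("hole top px",(proj("top",hole)-[345,165])*4.348+[300,0],"disc px",(proj("top",hole+[0,0,.106])-[345,165])*4.348+[300,0])
e=np.array([onz("side",S(p),.151) for p in((186,165),(242,85))]);print(e.round(4),e.mean(0));d=e[0]-e[1];print(np.linalg.norm(d),np.degrees(np.arctan2(-d[0],d[1])))
```

```text
top [ 5  5  9  9 69] [167.92753623 191.11594203] [0.5742 0.2432 0.096 ]
side [ 4  6  9  7 56] [239.17857143 257.03571429] [0.5731 0.244  0.096 ]
mouth two (array([0.57390698, 0.24335038, 0.0947548 ]), np.float64(0.000902936255932241))
[[ 0.6074 -0.1888  0.045 ]
 [ 0.6288 -0.3769  0.045 ]
 [ 0.5623 -0.386   0.045 ]
 [ 0.5364 -0.1934  0.045 ]]
rack [ 0.58373003 -0.28631341  0.045     ] 0.1918256992199213 [-0.12354678  0.99233875  0.        ] w 0.07120193826156475
hole [ 0.59052511 -0.34089204  0.045     ] yaw of rack 7.096841685740481
hole side px [174.41282307 292.09478186] disc px [196.28381108 116.57532067]
hole top px [602.76403638 105.48241103] disc px [693.37850907  84.14380247]
[[ 0.5843 -0.3052  0.151 ]
 [ 0.5778 -0.3719  0.151 ]] [ 0.58103013 -0.33852979  0.151     ]
0.06697206958667389 -5.61261829615609
```

Round sign at about (0.587,-0.340), yaw about -5.6° (the disc ends triangulate 67 mm apart, against 70). Mouth at (0.574,0.2435), holder yaw -7.5°. I'll sweep over to the sign on an arc.

```bash
python3 -m inch '[-20,-4,-4,0,0,1,85, -46,-10,-2,0,0,3.2,85, -46,-10,-2,0,0,3.2,85, -46,-10,-2,0,0,3.2,85, -46,-10,-2,0,0,3.2,85, -46,-10,-2,0,0,3.2,85, -46,-10,-2,0,0,3.2,85, -46,-10,-2,0,0,3.2,85]' 
python3 -m inch '[-46,-10,-1,0,0,3.2,85, -46,-10,-1,0,0,3.2,85, -46,-10,-1,0,0,3.2,85, -46,-10,0,0,0,3.2,85, -46,-10,0,0,0,3.2,85, -46,-10,0,0,0,3.2,85, -46,-10,0,0,0,3.2,85, -46,-10,0,0,0,3.2,85]'
```

```text
time: 0.9
tool_pos: [0.4835, 0.4062, 0.2487]
tcp_rot: [-1.144, -2.926, 0.001]
wrist_force: [0.1, 1.8, -0.5]
width: 0.995
grip_force: 0.0
time: 1.7
tool_pos: [0.6343, 0.0646, 0.2516]
tcp_rot: [-1.763, -2.599, 0.001]
wrist_force: [0.9, 0.4, -0.5]
width: 0.994
grip_force: 0.0
```

```bash
cat >> h.py <<'E'
from scipy.spatial.transform import Rotation as Ro
def togo(x,y,z,ang):
    "total straight shift (tool mm at present), turn about tool z deg, and constant-twist totals"
    s=sensors.read_state();M=Ro.from_rotvec(s["tcp_rot"]).as_matrix();p=np.array([x,y,z])-s["tool_pos"]
    a=np.degrees(np.arctan2(M[1,1],M[0,1]));t=-((ang-a+90)%180-90)
    f=np.radians(t);sh=M.T@p*1000;h=f/2
    k=h/np.sin(h) if abs(h)>1e-6 else 1;c,q=np.cos(h),np.sin(h)
    tw=np.array([k*(c*sh[0]+q*sh[1]),k*(-q*sh[0]+c*sh[1]),sh[2]])
    print("pos",s["tool_pos"].round(4),"yang",a.round(2),"tilt",np.degrees(M[:2,2]).round(2),"shift",sh.round(1),"turn",round(t,2),"twist",tw.round(1),"F",np.round(s["wrist_force"],1),"w",round(s["width"]*85.4,1))
E
python3 -c "
from h import *
togo(.587,-.340,.24,-5.6)"
```

```text
pos [0.6343 0.0646 0.2516] yang 21.69 tilt [-0.04 -0.  ] shift [-358.5 -193.5   11.7] turn 27.29 twist [-397.7 -104.5   11.7] F [ 0.9  0.4 -0.5] w 84.9
```

```bash
python3 -m inch '[-46,-12,0,0,0,3.3,85, -46,-12,0,0,0,3.3,85, -46,-12,0,0,0,3.3,85, -46,-12,0,0,0,3.3,85, -46,-12,0,0,0,3.3,85, -46,-12,1,0,0,3.3,85, -46,-12,1,0,0,3.3,85, -30,-7,2,0,0,2,85]' >/dev/null
python3 - <<'E'
from h import *
togo(.587,-.340,.24,-5.6)
a=viewer.read_camera("top")[:,:,::-1];b=viewer.read_camera("side")[:,:,::-1]
cv2.imwrite("pics/a1.png",a);cv2.imwrite("pics/b1.png",b)
out=np.zeros((600,800,3),np.uint8)
out[:,:400]=cv2.resize(b[60:180,260:340],(400,600),interpolation=2);out[:320,400:]=cv2.resize(a[140:220,370:470],(400,320),interpolation=2)
cv2.imwrite("pics/c2.png",out)
E
```

```text
pos [ 0.6097 -0.2968  0.2476] yang -3.51 tilt [-0.05 -0.03] shift [-44.5 -20.    7.7] turn 2.09 twist [-44.9 -19.2   7.7] F [ 0.9  0.2 -0.2] w 85.1
```

View pics/c2.png

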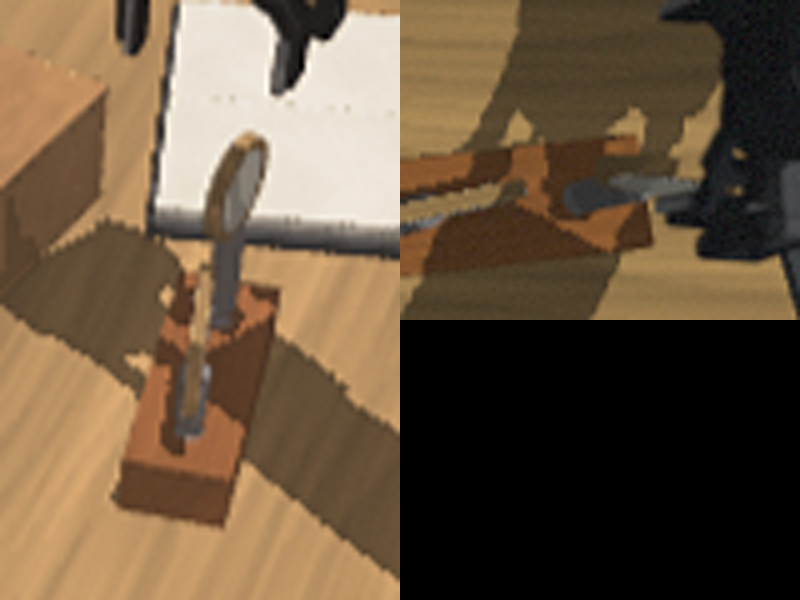

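Side view: the round sign stands untouched with its face centre at px (308.8,97.6), which matches the earlier estimate, and the gripper is just above it. I'll align, descend and close softly.

```bash
python3 -m inch '[-15,-6,0,0,0,0.7,85, -15,-6,2,0,0,0.7,85, -15,-7,2,0,0,0.7,85, 0,0,4,0,0,0,60, 0,0,0,0,0,0,50, 0,0,0,0,0,0,45, 0,0,0,0,0,0,45, 0,0,0,0,0,0,45]' 20 >/dev/null
python3 - <<'E'
from h import *
togo(.587,-.340,.149,-5.6)
E
```

```text
pos [ 0.5893 -0.3366  0.2405] yang -5.33 tilt [ 0.02 -0.  ] shift [-3.6 -2.  91.5] turn 0.27 twist [-3.6 -1.9 91.5] F [-0.3  1.   0.5] w 45.6
```

```bash
python3 -m inch '[-1,-1,12,0,0,0,45, -1,-1,20,0,0,0,45, -1,0,20,0,0,0,45, 0,0,20,0,0,0,45, 0,0,14,0,0,0,45, 0,0,5,0,0,0,35, 0,0,0,0,0,0,28, 0,0,0,0,0,0,24]' 20
python3 - <<'E'
from h import *
togo(.587,-.340,.149,-5.6)
b=viewer.read_camera("side")[:,:,::-1];a=viewer.read_camera("top")[:,:,::-1]
out=np.zeros((600,800,3),np.uint8)
out[:,:500]=cv2.resize(b[60:144,270:340],(500,600),interpolation=2);out[:240,500:]=cv2.resize(a[150:210,380:455],(300,240),interpolation=2)
cv2.imwrite("pics/c3.png",out)
E
```

```text
time: 4.2
tool_pos: [0.5872, -0.3402, 0.1502]
tcp_rot: [2.322, 2.114, 0.001]
wrist_force: [0.9, 0.6, 0.8]
width: 0.284
grip_force: 0.0
pos [ 0.5872 -0.3402  0.1502] yang -5.38 tilt [ 0.07 -0.04] shift [ 0.2 -0.2  1.2] turn 0.22 twist [ 0.2 -0.2  1.2] F [0.9 0.6 0.8] w 24.3
```

View pics/c3.png

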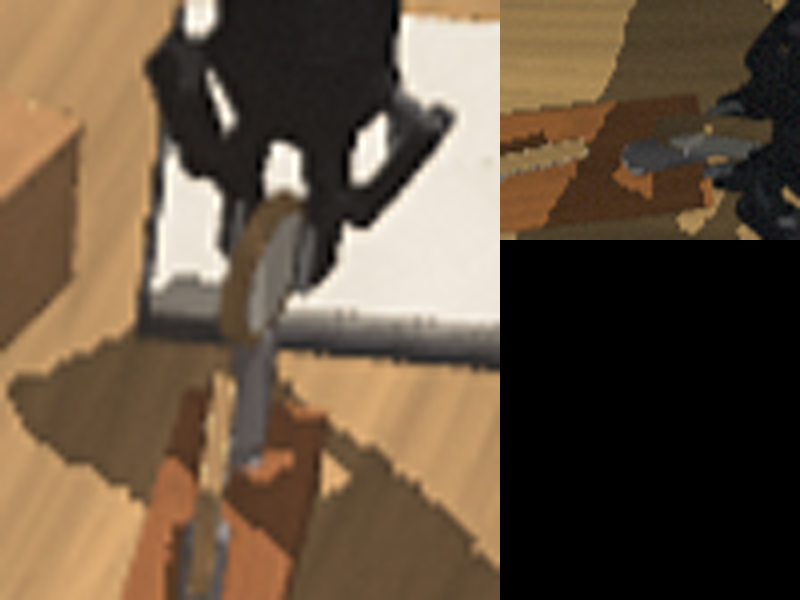

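The disc at (265,265) in the crop sits between the two fingers (230 and 320), and nothing is touching. Closing.

```bash
python3 -m inch '[0,0,0,0,0,0,20, 0,0,0,0,0,0,17, 0,0,0,0,0,0,14, 0,0,0,0,0,0,12, 0,0,0,0,0,0,10, 0,0,0,0,0,0,8, 0,0,0,0,0,0,8, 0,0,0,0,0,0,8]' 20 
python3 -c "
from h import *
togo(.587,-.340,.149,-5.6)"
```

```text
time: 5.1
tool_pos: [0.5876, -0.34, 0.1497]
tcp_rot: [2.322, 2.113, 0.002]
wrist_force: [4.0, -0.8, -0.8]
width: 0.115
grip_force: 22.6
pos [ 0.5876 -0.34    0.1497] yang -5.39 tilt [ 0.13 -0.03] shift [-0.  -0.7  0.7] turn 0.21 twist [-0.  -0.7  0.7] F [ 4.  -0.8 -0.8] w 9.8
```

```bash
python3 -m inch '[0,0,0,0,0,0,5, 0,0,0,0,0,0,5, 0,0,-3,0,0,0,5, 0,0,-8,0,0,0,5, 0,0,-10,0,0,0,5, 0,0,-10,0,0,0,5, 0,0,-10,0,0,0,5, 0,0,-5,0,0,0,5]' 60
python3 -m inch '[0,0,-10,0,0,0,5, 0,0,-20,0,0,0,5, 0,0,-25,0,0,0,5, 0,0,-25,0,0,0,5, 0,0,-20,0,0,0,5, 0,0,-15,0,0,0,5, 0,0,-5,0,0,0,5, 0,0,0,0,0,0,5]'
python3 -c "
from h import *
togo(.574,.2435,.31,-7.5)"
```

```text
time: 5.9
tool_pos: [0.5853, -0.3398, 0.1954]
tcp_rot: [-2.322, -2.113, 0.003]
wrist_force: [0.1, 0.4, -1.8]
width: 0.11
grip_force: 59.2
time: 6.7
tool_pos: [0.5866, -0.34, 0.3159]
tcp_rot: [2.323, 2.114, 0.0]
wrist_force: [-0.1, -0.4, -2.2]
width: 0.11
grip_force: 59.1
pos [ 0.5866 -0.34    0.3159] yang -5.39 tilt [ 0.03 -0.03] shift [579.8 -67.3   5.6] turn 2.11 twist [578.5 -78.    5.6] F [-0.1 -0.4 -2.2] w 9.4
```

Lifted: the wrist carries about 2 N. Carrying it to the holder.

```bash
python3 -m inch '[12,-1,0,0,0,0,5, 25,-3,0,0,0,0.2,5, 40,-5,0,0,0,0.2,5, 44,-6,0,0,0,0.2,5, 44,-6,0,0,0,0.2,5, 44,-6,0,0,0,0.2,5, 44,-6,0,0,0,0.2,5, 44,-6,0,0,0,0.2,5]'>/dev/null
python3 -m inch '[44,-6,0,0,0,0.2,5, 44,-6,0,0,0,0.2,5, 44,-6,0,0,0,0.2,5, 44,-6,2,0,0,0,5, 40,-6,8,0,0,0,5, 25,-3,10,0,0,0,5, 12,-1,10,0,0,0,5, 0,0,5,0,0,0,5]'
python3 -c "
from h import *
togo(.574,.2435,.27,-7.5)"
```

```text
time: 8.3
tool_pos: [0.575, 0.216, 0.2774]
tcp_rot: [-2.356, -2.076, 0.006]
wrist_force: [-0.4, -0.0, -3.7]
width: 0.106
grip_force: 59.2
pos [0.575  0.216  0.2774] yang -7.24 tilt [-0.24 -0.07] shift [27.2 -4.4  7.4] turn 0.26 twist [27.2 -4.5  7.4] F [-0.4 -0.  -3.7] w 9.0
```

```bash
python3 -m inch '[8,-1,6,0,0,0.2,5, 10,-2,7,0,0,0,5, 7,-1,6,0,0,0,5, 2,0,3,0,0,0,5, 0,0,0,0,0,0,5, 0,0,0,0,0,0,5, 0,0,0,0,0,0,5, 0,0,0,0,0,0,5]'>/dev/null
python3 - <<'E'
from h import *
togo(.574,.2435,.25,-7.5)
b=viewer.read_camera("side")[:,:,::-1];a=viewer.read_camera("top")[:,:,::-1]
cv2.imwrite("pics/a4.png",a);cv2.imwrite("pics/b4.png",b)
s=sensors.read_state();p=s["tool_pos"]
for n,o in(("side",(200,160)),("top",(120,140))):
    print(n,[(proj(n,q)).round(1).tolist() for q in (p+[0,0,-.139],p+[0,0,-.05],[.574,.2435,.096])])
out=np.zeros((600,800,3),np.uint8)
out[:,:500]=cv2.resize(b[185:281,195:275],(500,600),interpolation=2);out[:300,500:]=cv2.resize(a[155:215,140:200],(300,300),interpolation=2)
cv2.imwrite("pics/c4.png",out)
E
```

```text
pos [0.5766 0.2419 0.2588] yang -7.6 tilt [0.05 0.01] shift [ 1.2 -2.8  8.8] turn -0.1 twist [ 1.2 -2.8  8.8] F [-0.3 -0.2 -3.4] w 9.4
side [[238.0, 250.7], [236.9, 229.4], [238.9, 256.8]]
top [[166.4, 189.1], [157.5, 184.6], [167.8, 191.2]]
```

View pics/c4.png

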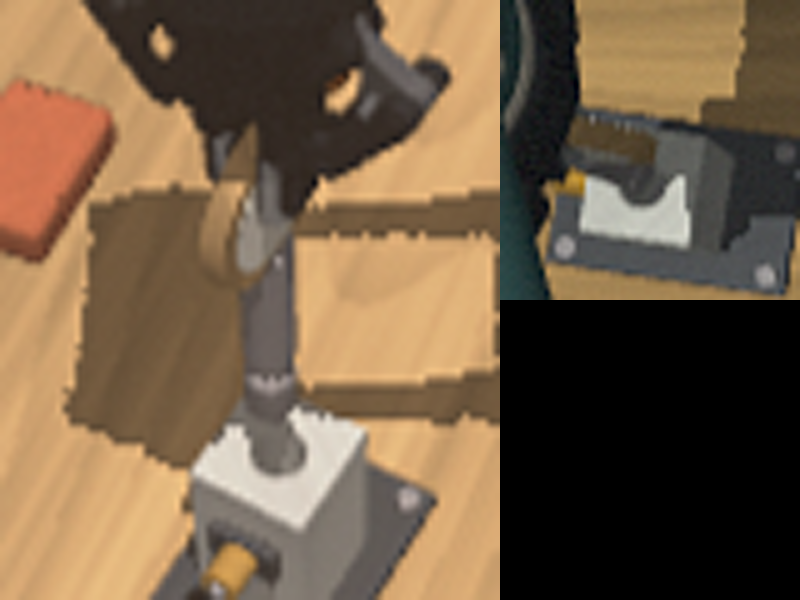

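Run:
```python
from h import *
b=cv2.imread("pics/b4.png")[228:264,226:252]
cv2.imwrite("pics/c5.png",cv2.resize(b,(26*16,36*16),interpolation=cv2.INTER_LANCZOS4))
```

```text
(no output)
```

View pics/c5.png

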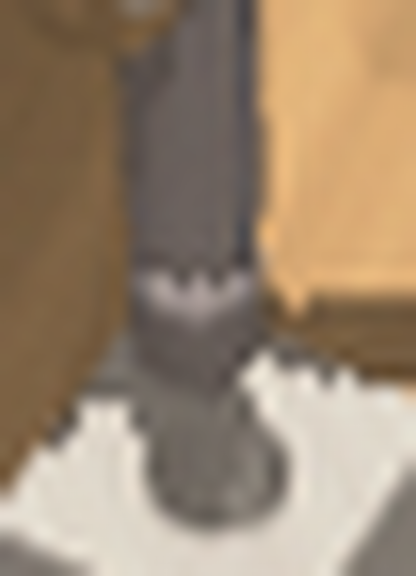

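The enlarged crop shows the foot tip at about (238.2,252.7) and the bore centre at (239.4,257.1), so the post axis agrees with the TCP axis to 1–2 px. I'll centre it, then lower gently.

```bash
python3 -m inch '[1,-1,4,0,0,0,5, 0,-1,5,0,0,0,5, 0,-1,5,0,0,0,5, 0,0,4,0,0,0,5, 0,0,3,0,0,0,5, 0,0,3,0,0,0,5, 0,0,3,0,0,0,5, 0,0,0,0,0,0,5]'>/dev/null
python3 -c "
from h import *
togo(.574,.2435,.235,-7.5);print(sensors.read_state()['torque'])"
```

```text
pos [0.5732 0.2434 0.2307] yang -7.58 tilt [-0.05 -0.02] shift [ 0.2  0.8 -4.3] turn -0.08 twist [ 0.2  0.8 -4.3] F [-0.4 -0.6 -3.1] w 9.2
[ 0.02370019 -0.02745865  0.00849648]
```

```bash
python3 -m inch '[0,0,2,0,0,0,5, 0,0.5,2,0,0,0,5, 0,0,2,0,0,0,5, 0,0,2,0,0,0,5, 0,0,0,0,0,0,5, 0,0,0,0,0,0,5, 0,0,0,0,0,0,5, 0,0,0,0,0,0,5]'>/dev/null
python3 -c "
from h import *
togo(.574,.2435,.235,-7.5);print(sensors.read_state()['torque'])"
```

```text
pos [0.574  0.2435 0.2234] yang -7.58 tilt [0.01 0.  ] shift [  0.   -0.  -11.6] turn -0.08 twist [  0.   -0.  -11.6] F [-0.4 -0.5 -1.4] w 9.4
[-0.01283266  0.01266817 -0.01503048]
```

```bash
python3 -m inch '[0,0,2,0,0,0,5, 0,0,2,0,0,0,5, 0,0,2,0,0,0,5, 0,0,2,0,0,0,5, 0,0,2,0,0,0,5, 0,0,0,0,0,0,5, 0,0,0,0,0,0,5, 0,0,0,0,0,0,5]'>/dev/null
python3 -c "
from h import *
togo(.574,.2435,.235,-7.5);print(sensors.read_state()['torque'])"
```

```text
pos [0.574  0.2435 0.2134] yang -7.58 tilt [0.01 0.  ] shift [  0.   -0.  -21.6] turn -0.08 twist [  0.   -0.  -21.6] F [-0.2 -0.5 -3. ] w 9.1
[ 0.01158488  0.00789868 -0.00939046]
```

```bash
python3 -m inch '[0,0,2,0,0,0,5, 0,0,2,0,0,0,5, 0,0,2,0,0,0,5, 0,0,2,0,0,0,5, 0,0,2,0,0,0,5, 0,0,2,0,0,0,5, 0,0,2,0,0,0,5, 0,0,0,0,0,0,5]'
python3 -c "
from h import *
togo(.574,.2435,.2,-7.5);print(sensors.read_state()['torque'])"
```

```text
time: 12.4
tool_pos: [0.5739, 0.2432, 0.199]
tcp_rot: [2.363, 2.07, -0.001]
wrist_force: [-0.2, -0.9, -4.2]
width: 0.108
grip_force: 59.2
pos [0.5739 0.2432 0.199 ] yang -7.58 tilt [-0.01 -0.03] shift [ 0.3  0.1 -1. ] turn -0.08 twist [ 0.3  0.1 -1. ] F [-0.2 -0.9 -4.2] w 9.2
[-0.16253157 -0.07814322  0.01087999]
```

```bash
python3 -m inch '[0,0,1,0,0,0,5, 0,0,1,0,0,0,5, 0,0,1,0,0,0,5, 0,0,1,0,0,0,5, 0,0,1,0,0,0,5, 0,0,1,0,0,0,5, 0,0,0,0,0,0,5, 0,0,0,0,0,0,5]'
python3 -c "
from h import *
togo(.574,.2435,.2,-7.5);print(sensors.read_state()['torque'])"
```

```text
time: 13.2
tool_pos: [0.5737, 0.2433, 0.1924]
tcp_rot: [-2.363, -2.07, 0.001]
wrist_force: [-0.1, -1.0, -1.3]
width: 0.113
grip_force: 59.5
pos [0.5737 0.2433 0.1924] yang -7.58 tilt [-0.05 -0.02] shift [ 0.3  0.3 -7.6] turn -0.08 twist [ 0.3  0.3 -7.6] F [-0.1 -1.  -1.3] w 9.7
[-0.39258389 -0.11179951  0.07041029]
```

```bash
python3 -m inch '[0,0,1,0,0,0,5, 0,0,1,0,0,0,5, 0,0,1,0,0,0,5, 0,0,1,0,0,0,5, 0,0,1,0,0,0,5, 0,0,0,0,0,0,5, 0,0,0,0,0,0,5, 0,0,0,0,0,0,5]'
python3 -c "
from h import *
togo(.574,.2435,.2,-7.5);print(sensors.read_state()['torque'])"
```

```text
time: 14.0
tool_pos: [0.5738, 0.2434, 0.1878]
tcp_rot: [-2.363, -2.07, 0.001]
wrist_force: [0.3, -1.7, -1.7]
width: 0.104
grip_force: 59.4
pos [0.5738 0.2434 0.1878] yang -7.58 tilt [-0.02 -0.01] shift [  0.2   0.1 -12.2] turn -0.08 twist [  0.2   0.1 -12.2] F [ 0.3 -1.7 -1.7] w 8.9
[-0.53769865 -0.0104152   0.02226402]
```

```bash
python3 -m inch '[-0.3,0,0.5,0,0,0,5, 0,0,0.5,0,0,0,5, 0,0,0.5,0,0,0,5, 0,0,0.5,0,0,0,5, 0,0,0.5,0,0,0,5, 0,0,0.5,0,0,0,5, 0,0,0,0,0,0,5, 0,0,0,0,0,0,5]' 35
python3 -c "
from h import *
togo(.574,.2435,.2,-7.5);print(sensors.read_state()['torque'])"
```

```text
time: 14.8
tool_pos: [0.574, 0.2432, 0.1852]
tcp_rot: [2.364, 2.07, 0.0]
wrist_force: [-0.2, -1.5, 1.3]
width: 0.114
grip_force: 59.9
pos [0.574  0.2432 0.1852] yang -7.58 tilt [0.01 0.01] shift [  0.3  -0.  -14.8] turn -0.08 twist [  0.3  -0.  -14.8] F [-0.2 -1.5  1.3] w 9.7
[-0.34494827  0.14531375 -0.02467475]
```

```bash
python3 -m inch '[-0.2,0,0.5,0,0,0,5, 0,0,0.5,0,0,0,5, 0,0,0.5,0,0,0,5, 0,0,0.5,0,0,0,5, 0,0,0,0,0,0,5, 0,0,0,0,0,0,5, 0,0,0,0,0,0,5, 0,0,0,0,0,0,5]' 35
python3 -c "
from h import *
togo(.574,.2435,.2,-7.5);print(sensors.read_state()['torque'])"
```

```text
time: 15.6
tool_pos: [0.5739, 0.243, 0.1832]
tcp_rot: [-2.363, -2.07, -0.0]
wrist_force: [-1.0, 0.3, 1.5]
width: 0.11
grip_force: 59.8
pos [0.5739 0.243  0.1832] yang -7.58 tilt [0.   0.01] shift [  0.5   0.  -16.8] turn -0.08 twist [  0.5   0.  -16.8] F [-1.   0.3  1.5] w 9.4
[-0.06299654 -0.10358863  0.02045312]
```

```bash
python3 -m inch '[0,0,0.6,0,0,0,5, 0,0,0.6,0,0,0,5, 0,0,0.6,0,0,0,5, 0,0,0.6,0,0,0,5, 0,0,0.6,0,0,0,5, 0,0,0,0,0,0,5, 0,0,0,0,0,0,5, 0,0,0,0,0,0,5]'
python3 -c "
from h import *
togo(.574,.2435,.2,-7.5);print(sensors.read_state()['torque'])"
```

```text
time: 16.4
tool_pos: [0.5739, 0.243, 0.1801]
tcp_rot: [-2.363, -2.07, -0.0]
wrist_force: [0.2, 0.8, 1.7]
width: 0.111
grip_force: 59.8
pos [0.5739 0.243  0.1801] yang -7.58 tilt [-0.  0.] shift [  0.5   0.1 -19.9] turn -0.08 twist [  0.5   0.1 -19.9] F [0.2 0.8 1.7] w 9.5
[ 0.08352689 -0.01993453  0.05122086]
```

```bash
python3 -m inch '[0,0,0.6,0,0,0,5, 0,0,0.6,0,0,0,5, 0,0,0.6,0,0,0,5, 0,0,0.6,0,0,0,5, 0,0,0.6,0,0,0,5, 0,0,0,0,0,0,5, 0,0,0,0,0,0,5, 0,0,0,0,0,0,5]'
python3 -c "
from h import *
togo(.574,.2435,.2,-7.5);print(sensors.read_state()['torque'])"
```

```text
time: 17.2
tool_pos: [0.5738, 0.243, 0.177]
tcp_rot: [-2.363, -2.07, 0.0]
wrist_force: [-0.1, 1.9, 2.1]
width: 0.107
grip_force: 59.9
pos [0.5738 0.243  0.177 ] yang -7.58 tilt [-0.01  0.  ] shift [  0.5   0.1 -23. ] turn -0.08 twist [  0.5   0.1 -23. ] F [-0.1  1.9  2.1] w 9.2
[ 0.09881279 -0.04007628 -0.014524  ]
```

```bash
python3 -m inch '[0.1,0,0.6,0,0,0,5, 0,0,0.6,0,0,0,5, 0,0,0.6,0,0,0,5, 0,0,0.6,0,0,0,5, 0,0,0.6,0,0,0,5, 0,0,0,0,0,0,5, 0,0,0,0,0,0,5, 0,0,0,0,0,0,5]'
python3 -c "
from h import *
togo(.574,.2435,.2,-7.5);print(sensors.read_state()['torque'])"
```

```text
time: 18.0
tool_pos: [0.5739, 0.243, 0.1741]
tcp_rot: [-2.363, -2.07, 0.0]
wrist_force: [-0.5, 1.0, 1.6]
width: 0.112
grip_force: 59.9
pos [0.5739 0.243  0.1741] yang -7.58 tilt [-0. -0.] shift [  0.5   0.1 -25.9] turn -0.08 twist [  0.5   0.1 -25.9] F [-0.5  1.   1.6] w 9.6
[ 0.1231947  -0.01207315 -0.03554924]
```

```bash
python3 -m inch '[0.1,0,0.6,0,0,0,5, 0,0,0.6,0,0,0,5, 0,0,0.6,0,0,0,5, 0,0,0.6,0,0,0,5, 0,0,0.6,0,0,0,5, 0,0,0,0,0,0,5, 0,0,0,0,0,0,5, 0,0,0,0,0,0,5]'
python3 -c "
from h import *
togo(.574,.2435,.2,-7.5);print(sensors.read_state()['torque'])"
```

```text
time: 18.8
tool_pos: [0.5738, 0.2431, 0.1708]
tcp_rot: [-2.363, -2.07, 0.001]
wrist_force: [0.5, 1.2, 0.1]
width: 0.108
grip_force: 59.5
pos [0.5738 0.2431 0.1708] yang -7.58 tilt [-0.02 -0.01] shift [  0.4   0.2 -29.2] turn -0.08 twist [  0.4   0.2 -29.2] F [0.5 1.2 0.1] w 9.3
[ 0.12487858 -0.12810584  0.03433978]
```

```bash
python3 -m inch '[0,0,0.6,0,0,0,5, 0,0,0.6,0,0,0,5, 0,0,0.6,0,0,0,5, 0,0,0.6,0,0,0,5, 0,0,0.6,0,0,0,5, 0,0,0,0,0,0,5, 0,0,0,0,0,0,5, 0,0,0,0,0,0,5]'
python3 -c "
from h import *
togo(.574,.2435,.2,-7.5);print(sensors.read_state()['torque'])"
```

```text
time: 19.6
tool_pos: [0.5738, 0.2431, 0.1678]
tcp_rot: [-2.363, -2.07, 0.001]
wrist_force: [0.7, 1.3, -1.9]
width: 0.109
grip_force: 59.2
pos [0.5738 0.2431 0.1678] yang -7.58 tilt [-0.02 -0.01] shift [  0.4   0.2 -32.2] turn -0.08 twist [  0.4   0.2 -32.2] F [ 0.7  1.3 -1.9] w 9.3
[ 0.14745313 -0.22042137  0.01848768]
```

The downward pull returning suggests the nose is entering the groove. Smaller steps now.

```bash
python3 -m inch '[0,0,0.4,0,0,0,5, 0,0,0.4,0,0,0,5, 0,0,0.4,0,0,0,5, 0,0,0.4,0,0,0,5, 0,0,0,0,0,0,5, 0,0,0,0,0,0,5, 0,0,0,0,0,0,5, 0,0,0,0,0,0,5]'
python3 -c "
from h import *
togo(.574,.2435,.2,-7.5);print(sensors.read_state()['torque'])"
```

```text
time: 20.4
tool_pos: [0.5738, 0.2431, 0.1665]
tcp_rot: [-2.363, -2.07, 0.0]
wrist_force: [0.7, 0.6, -2.6]
width: 0.111
grip_force: 59.6
pos [0.5738 0.2431 0.1665] yang -7.58 tilt [-0.02 -0.  ] shift [  0.4   0.2 -33.5] turn -0.08 twist [  0.4   0.2 -33.5] F [ 0.7  0.6 -2.6] w 9.5
[ 0.14793119 -0.03183814  0.00747798]
```

```bash
python3 -m inch '[0,0,0.4,0,0,0,5, 0,0,0.4,0,0,0,5, 0,0,0.4,0,0,0,5, 0,0,0.4,0,0,0,5, 0,0,0,0,0,0,5, 0,0,0,0,0,0,5, 0,0,0,0,0,0,5, 0,0,0,0,0,0,5]'
python3 -c "
from h import *
togo(.574,.2435,.2,-7.5);print(sensors.read_state()['torque'])"
```

```text
time: 21.2
tool_pos: [0.5738, 0.2431, 0.1648]
tcp_rot: [-2.363, -2.07, 0.001]
wrist_force: [0.0, 1.5, -3.4]
width: 0.108
grip_force: 59.3
pos [0.5738 0.2431 0.1648] yang -7.58 tilt [-0.02 -0.01] shift [  0.4   0.2 -35.2] turn -0.08 twist [  0.4   0.2 -35.2] F [ 0.   1.5 -3.4] w 9.2
[ 0.220377   -0.07134108 -0.02055044]
```

```bash
python3 -m inch '[0,0,0.4,0,0,0,5, 0,0,0.4,0,0,0,5, 0,0,0.4,0,0,0,5, 0,0,0.4,0,0,0,5, 0,0,0.4,0,0,0,5, 0,0,0,0,0,0,5, 0,0,0,0,0,0,5, 0,0,0,0,0,0,5]'
python3 -c "
from h import *
togo(.574,.2435,.2,-7.5);print(sensors.read_state()['torque'])"
```

```text
time: 22.0
tool_pos: [0.5742, 0.2432, 0.1638]
tcp_rot: [2.363, 2.069, 0.001]
wrist_force: [-1.5, -0.2, 4.5]
width: 0.107
grip_force: 60.4
pos [0.5742 0.2432 0.1638] yang -7.58 tilt [0.05 0.01] shift [  0.3  -0.2 -36.2] turn -0.08 twist [  0.3  -0.2 -36.2] F [-1.5 -0.2  4.5] w 9.1
[-0.02089389  0.41738188 -0.04421816]
```

```bash
python3 -m inch '[0,0,0.3,0,0,0,5, 0,0,0.3,0,0,0,5, 0,0,0.2,0,0,0,5, 0,0,0,0,0,0,5, 0,0,0,0,0,0,5, 0,0,0,0,0,0,5, 0,0,0,0,0,0,5, 0,0,0,0,0,0,5]'
python3 -c "
from h import *
togo(.574,.2435,.2,-7.5);print(sensors.read_state()['torque'])"
```

```text
time: 22.8
tool_pos: [0.5744, 0.2433, 0.1638]
tcp_rot: [2.363, 2.069, 0.002]
wrist_force: [-2.3, -0.8, 7.7]
width: 0.11
grip_force: 60.9
pos [0.5744 0.2433 0.1638] yang -7.58 tilt [0.08 0.03] shift [  0.2  -0.4 -36.2] turn -0.08 twist [  0.2  -0.4 -36.2] F [-2.3 -0.8  7.7] w 9.4
[-0.1293643   0.61955917  0.0399086 ]
```

The stop is solid: no travel and the force is rising. I'll relieve the press, open, and retreat.

```bash
python3 -m inch '[0,0,-0.5,0,0,0,5, 0,0,-0.4,0,0,0,5, 0,0,0,0,0,0,5, 0,0,0,0,0,0,12, 0,0,0,0,0,0,20, 0,0,0,0,0,0,30, 0,0,0,0,0,0,40, 0,0,0,0,0,0,45]'
python3 - <<'E'
from h import *
togo(.574,.2435,.25,-7.5)
b=viewer.read_camera("side")[:,:,::-1]
cv2.imwrite("pics/c6.png",cv2.resize(b[185:281,200:280],(500,600),interpolation=2))
E
```

```text
time: 23.6
tool_pos: [0.5738, 0.243, 0.1628]
tcp_rot: [-2.363, -2.07, 0.001]
wrist_force: [-0.3, 0.0, 0.0]
width: 0.523
grip_force: 0.0
pos [0.5738 0.243  0.1628] yang -7.58 tilt [-0.03 -0.01] shift [  0.5   0.1 -87.2] turn -0.08 twist [  0.5   0.1 -87.2] F [-0.3  0.   0. ] w 44.7
```

View pics/c6.png

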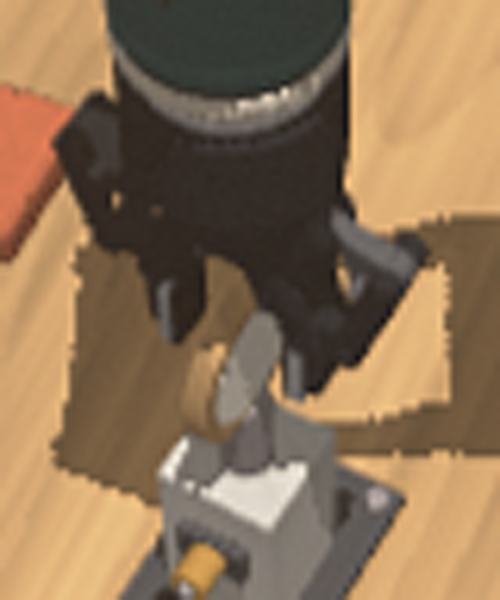

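The sign stands upright in the bore with the fingers clear on both sides of the disc. Retreating upward.

```bash
python3 -m inch '[0,0,-4,0,0,0,45, 0,0,-10,0,0,0,45, 0,0,-20,0,0,0,45, 0,0,-25,0,0,0,45, 0,0,-25,0,0,0,45, 0,0,-20,0,0,0,45, 0,0,-10,0,0,0,45, 0,0,0,0,0,0,45]'>/dev/null
python3 -m inch '[-20,0,-5,0,0,0,45, -40,0,0,0,0,0,45, -40,0,0,0,0,0,45, -40,0,0,0,0,0,45, -40,0,0,0,0,0,45, -30,0,0,0,0,0,45, -10,0,0,0,0,0,45, 0,0,0,0,0,0,45]'
python3 - <<'E'
from h import *
b=viewer.read_camera("side")[:,:,::-1];a=viewer.read_camera("top")[:,:,::-1]
print([proj("side",(.574,.2434,z)).round(1) for z in(.096,.165)],[proj("top",(.574,.2434,z)).round(1) for z in(.165,.2)])
out=np.zeros((600,800,3),np.uint8)
out[:,:400]=cv2.resize(b[205:295,210:270],(400,600),interpolation=2);out[:320,400:]=cv2.resize(a[160:220,135:210],(400,320),interpolation=2)
out[330:600,400:760]=cv2.resize(b,(360,270),interpolation=3)
cv2.imwrite("pics/c7.png",out)
E
```

```text
time: 25.25
tool_pos: [0.5439, 0.0235, 0.2812]
tcp_rot: [-2.366, -2.066, 0.002]
wrist_force: [-0.6, 0.2, 0.3]
width: 0.523
grip_force: 0.0
[array([238.9, 256.7]), array([238.2, 241.1])] [array([161.4, 188.1]), array([157.7, 186.3])]
```

View pics/c7.png

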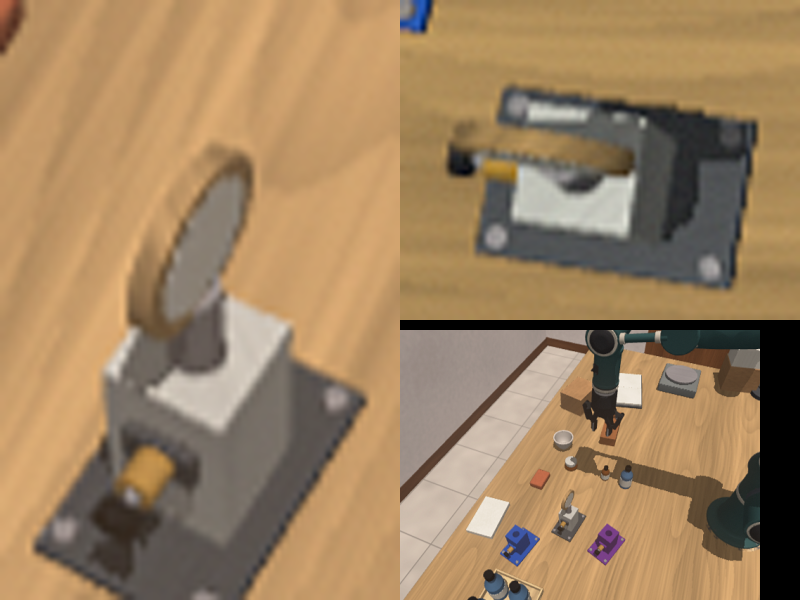

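The sign is upright in the aluminium holder, with its disc centre at the home height (side row ~241, predicted 241.1). Its rim is parallel to the plate's long side in the top view, the arm is clear, and the goods are in place.

```bash
python3 -c "
from workcell import job;print(job.finish_job())"
```

```text
the job is handed in; nothing more can be done
None
```

The round sign is home on the stop in the aluminium holder, square to its base plate and released, and the job is handed in. The plunger's snap into the groove was judged by feel, since it can't be read directly; the hand-in returned no verdict.

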